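Hold the set-screw collar on the flat of a turntable drive shaft

TASK

Grip the upright shaft of the antenna turntable drive on its milled flat, and turn it until the flat squarely faces the steel guide bush on the drive. Let go of it, then slip the set-screw collar over the shaft with its screw pointing at the bush, and press the collar down until the spring washer under it bottoms out. Finish while still gripping the collar and pressing it fully down, ready for the screw to be tightened, and leave the loose things lying around where they are.

Things in the scene. Friction and masses are not known exactly. Their poses are not given: they have to be found in the camera images.
- drive: Turntable drive, fixed: grey housing 150 x 150 mm, 55 mm high, with a bearing flange (60 mm across, up to 63 mm). Origin at the centre of its underside on the bench, on the shaft's axis; z up; x points from the shaft to the guide bush.
- guide_mouth (a point): Centre of the mouth of the guide bush, 50 mm along the drive's x from the shaft's axis, 93 mm above the bench. The bush is a level steel tube 20 mm across, pointing at the shaft, on a post that reaches 72 mm from the axis; its top is 103 mm above the bench.
- shaft_top (a point): Centre of the upper end of the upright dark steel shaft (its milled flat is bright), 150 mm above the bench; turns with the shaft, its x axis points out of the flat. The shaft is 24 mm in diameter with one flat along its whole free length, 8 mm from its axis (20 mm from the flat to the opposite side, 24 mm elsewhere); the top 5 mm is tapered.
- shaft_flat: The milled flat of the shaft: 16 mm wide, 75 mm high, from 70 to 145 mm above the bench. Origin at the centre of the flat's face, 8 mm from the shaft's axis; x points out of the flat, z up. Turns with the shaft.
- spindle (a joint): Angle of the shaft (rad): 0 when the flat faces the guide bush, positive counter-clockwise seen from above. It starts between +0.5 and +1.4, turns with slight friction (0.06 N m) and stays where it is left.
- washer (a joint): How far the spring washer on the shaft is pressed down (m): 0 free, 0.006 bottomed. It is a disc of 36 mm diameter round the shaft; its top is 84 mm above the bench when free and 78 mm when bottomed. Its spring pushes up with 7 N when free and 10 N when bottomed.
- collar_center (a point): Centre (half-way up) of the loose steel set-screw collar, about 0.25 kg, which lies flat on the bench: a ring 48 mm in outer diameter and 30 mm high, with two gripping flats 26 mm wide on its +y and -y sides, 48 mm apart, and a dark knurled screw head (12 mm across) that sticks out along its +x to 36 mm from the centre. z up.
- collar_screw (a point): Outer end of the collar's screw head, 36 mm along the collar's x from its centre.
- plain_ring: Loose plain steel ring without a screw, 48 mm across, 32 mm bore, 18 mm high, origin under its centre. Not part of the job.
- horn: Small loose horn antenna standing on its mouth (80 x 60 mm), 110 mm high, origin under its centre. Not part of the job.
- hex_key: Loose dark L-shaped hex key, 85 mm long, 6 mm thick, lying. Not part of the job.
- flange: Loose brass waveguide flange 42 x 42 mm, 46 mm high, origin under its centre. Not part of the job.
- screwdriver: Loose screwdriver lying along its x. Not part of the job.
- collar: The same collar; origin at the centre of its underside. Its bore is 27 mm across with a flat land on the screw's side, 9 mm from the centre, so it passes over the shaft only with its screw on the side of the shaft's flat (within about 6 degrees).
Things that resemble listed ones, but are neither listed nor needed, are in the scene too. Leave any orange look-alike of the collar alone.

How it is judged:
By the outcome, as a careful person would: the job done as asked, in the order asked, and still so for the second after the job is handed in, while the arm keeps its last pose, push and grip.
It also fails if it takes over 58 s, if anything falls off the work surface, if the arm or the gripper's body presses on something with over 40 N, if the wrist force passes 120 N, or if a joint passes its speed limit or range.

ROBOT

A 6-joint arm with a two-finger parallel gripper is mounted at the origin on the work surface. World frame = base frame: x ahead of the robot, y to its left, z up, the work surface at z = 0. Lengths are in m, angles in rad, forces in N, time in s.
With the tool pointing down it reaches from about 0.35 to 0.975 m from the base axis. Payload 4.9 kg.
Tool frame: the origin (TCP) lies midway between the tips of the shut fingers; the grasp point (between the pads) lies 19 mm behind it (env.tcp_to_grasp is the distance from the TCP to the grasp point, in m); x points along the fingers, y is the direction in which the jaws open and shut, and the axes are right-handed (so a half turn about x gives the same grasp; the last joint's range is limited). The gripper opens to 85 mm and grips with 20 to 120 N. Pads are 22 mm wide; open, the fingers measure 114 mm over their backs; the gripper's body (76 mm by 85 mm) begins 54 mm behind the grasp point. The pads swing forward as they close: fully open they stand 13 mm farther back than shut.
Start: joints at [-1.312, 0.053, 1.613, -0, 1.476, -0.119], TCP at [0.231, -0.581, 0.231] pointing down, gripper open.
Joint ranges: [-3.01, 3.01], [-1.01, 2.22], [0.06, 2.58], [-1.02, 4.17], [0.09, 2.62], [-3.14, 3.14]. Speed limits (rad/s): [2.57, 2.57, 3.14, 3.14, 3.14, 3.14].

INTERFACE

Orientations are given as a unit quaternion [x, y, z, w].
In Python, from bench import env, grab_frame, camera_info gives the robot as it stands.
- The arm moves only by the shell command python3 -m pendant 'ROWS' [OPENING] [FORCE]. ROWS is JSON, a list of rows, each a list of 6 numbers: the shift along the tool's x, y, z in units of 30 mm (1.0 is 30 mm), then the turn, a rotation vector about the tool's x, y, z in units of 6 degrees (1.0 is 6 degrees). In form: [[dx, dy, dz, wx, wy, wz], ...]. A call has 1 to 12 rows; each row shifts and turns the commanded pose from where the row before left it, along the tool's axes as they then stand; what a row does not reach is not made up. A row lasts 1/12 s, in which the tool goes at most 41.7 mm and 7.16 degrees, less where a joint would pass 70% of its speed; a pose out of reach is approached as far as the arm can. A call is refused whole if a number of a shift passes 1 or a number of a turn 1, either way. A call with a gripper value outside its range is refused whole. OPENING is the finger opening in mm, from 0 to 85.4, set as the call begins (- or left out, the last holds). The fingers move at their own pace and stop on an object; FORCE is the grip in N (left out, the last holds). Time passes only in rows, so rows that do not move let the fingers close. It gives the time, the measured TCP pose, the force and the opening at its end, in the units of the state.
- env.sense(): the state, without advancing time (a new reading comes with each control period).
- grab_frame(name): name is "scene" or "side" or "wrist"; returns (picture, depth): 384x512x3 uint8, red, green, blue; 384x512 float32, m along the optical axis (not along the pixel's ray), 0 where there is no reading.
- camera_info(name): a dict with "vfov" (degrees; the focal length in pixels is half the picture's height over the tangent of half this angle, whatever the lens; pixels are square), "cx", "cy" (the principal point, pixels), "rvec" (rotation vector, rad) and "tvec" (3), from world to camera coordinates, as OpenCV has them. Camera axes: x right, y down, z forward; pixel columns grow to the right and rows downward; lengths in m; the calibration is good to about 2 mm. A picture is of the moment at which its call begins: read the wrist's pose just before it. camera_info takes no time and is no camera call; for the wrist camera it gives the pose at the moment of the call.
- env.sign_off(): hands the job in, once; it reports no verdict.
The state is a dict: "time_s": time; "qpos": joint angles; "joint_velocities": joint speeds; "joint_torque": joint torques, N m; "ee_pos": TCP position; "eef_rot": TCP orientation; "contact_force": force on the tool from outside, world axes, zero at the start; "torque": the same for the moment, N m; "opening": opening from 0.0 (shut) to 1.0 (fully open).
Only numpy, scipy, OpenCV 4.12 (cv2) and the standard library are available. Lean on these libraries where they do the work, as an engineer would, in place of code of your own. Each camera call takes 0.05 s, during which the arm holds its last target. There are 200 camera calls.

## Working session

There is one attempt and no reset: what is moved stays moved. The work goes in short steps, Python scripts to look and compute and a shell command to move; the robot and the scene stay as the last step left them, time stands still between calls to the robot, and variables do not carry over. Pictures are saved under pics/ and viewed, about 8 in all and at most 12, crops included, and the job is handed in when it is done.

```bash
ls; mkdir -p pics
cat > h.py <<'E'
import numpy as np, cv2
from bench import env, grab_frame, camera_info
from scipy.spatial.transform import Rotation as R
def cam(n):
    c=camera_info(n); f=192/np.tan(np.radians(c['vfov'])/2)
    return f,c['cx'],c['cy'],cv2.Rodrigues(np.array(c['rvec'],float))[0],np.array(c['tvec'],float).ravel(),c
def pts(n,depth,C=None):
    f,cx,cy,Rm,t,_=C or cam(n)
    v,u=np.mgrid[:384,:512]
    P=np.stack([(u-cx)/f*depth,(v-cy)/f*depth,depth],-1)
    return (P-t)@Rm
def ray(n,u,v,z,C=None):
    f,cx,cy,Rm,t,_=C or cam(n)
    o=-Rm.T@t; d=Rm.T@np.array([(u-cx)/f,(v-cy)/f,1]); return o+d*(z-o[2])/d[2]
def save(n,C=None):
    C=cam(n); im,d=grab_frame(n); return im,d,C
E
python3 - <<'E'
from h import *
ims=[]
for n in('scene','side'):
    im,d,C=save(n); np.savez(f'pics/{n}0.npz',im=im,d=d); print(n,C[5])
    cv2.imwrite(f'pics/{n}0.png',cv2.resize(im[:,:,::-1],(800,600),interpolation=cv2.INTER_CUBIC))
s=env.sense();print(s)
E
```

```text
pics
scene {'vfov': 48.82519096646684, 'cx': 250.46715466473125, 'cy': 193.49676065369513, 'rvec': array([ 1.51382132,  2.20249092, -0.74280052]), 'tvec': array([ 0.22522443, -0.36954047,  1.51615182])}
side {'vfov': 49.30552904238553, 'cx': 255.88870612678352, 'cy': 191.24621012400402, 'rvec': array([ 0.6121688 , -2.64042007,  1.16538744]), 'tvec': array([0.54652759, 0.27567146, 1.29407144])}
{'time_s': 0.1, 'qpos': array([-1.31203629e+00,  5.33153114e-02,  1.61414263e+00,  2.71494027e-05,
        1.47599187e+00, -1.19028353e-01]), 'joint_velocities': array([-3.45820781e-04,  2.66638816e-04, -3.78773955e-03, -4.83046226e-05,
       -1.22779660e-03, -1.32921059e-03]), 'joint_torque': array([ 2.40331810e-04, -3.94903779e+01, -3.71363533e+01, -8.79080949e-05,
        3.91446098e-03, -1.71683723e-05]), 'ee_pos': array([ 0.23038919, -0.58039051,  0.23017918]), 'eef_rot': array([-0.69449267, -0.13343018,  0.69456528, -0.13211885]), 'contact_force': array([-0.28065503,  0.37120679, -0.00563826]), 'torque': array([0.02742514, 0.03938717, 0.00760405]), 'opening': 1.000892545654742}
```

View pics/scene0.png

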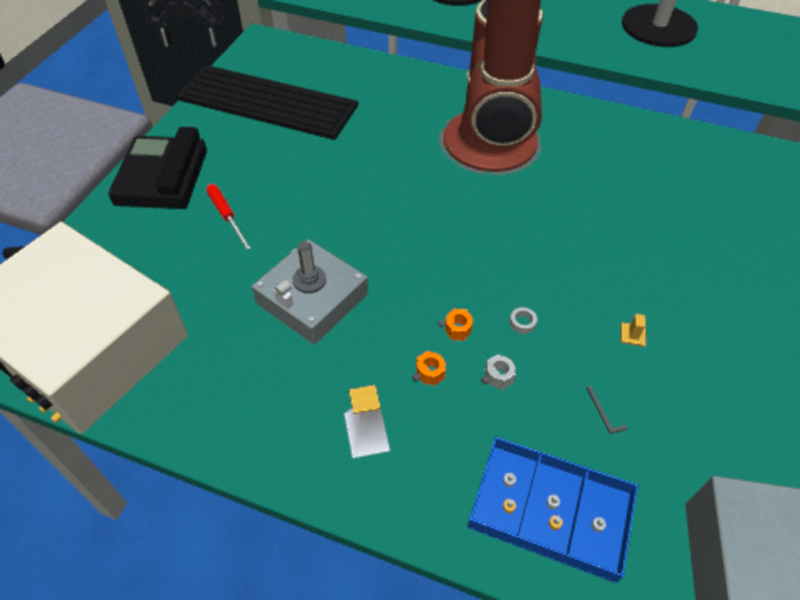

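View pics/side0.png

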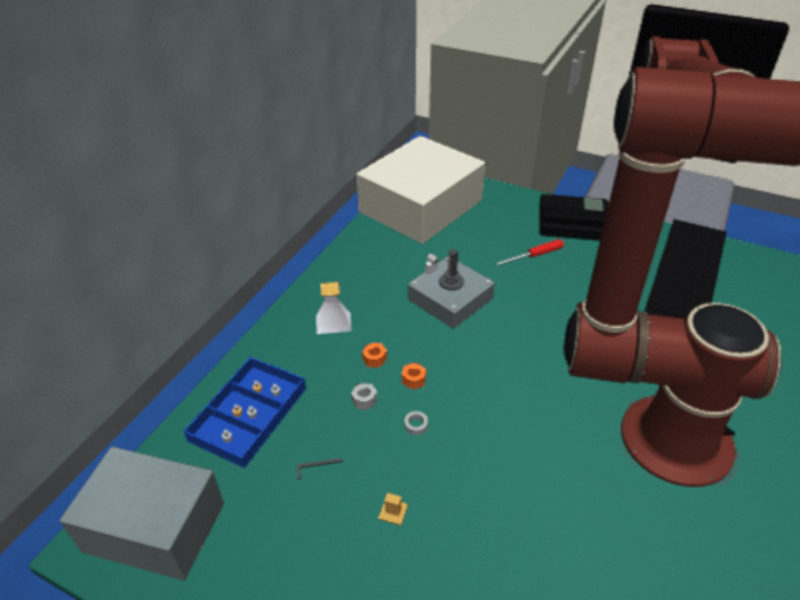

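The scene view shows the drive with its shaft top at (307,244) of the enlarged picture and the bush at (284,288). The grey collar is at (500,371), with its dark screw head at about (486,380). In the side view the collar is at (364,395) and the shaft top at (453,252).

Run:
```python
from h import *
k=1.5625
def two(a,b):
    L=[]
    for n,(u,v) in(('scene',a),('side',b)):
        f,cx,cy,Rm,t,_=cam(n); o=-Rm.T@t; d=Rm.T@np.array([(u/k-cx)/f,(v/k-cy)/f,1]); L.append((o,d/np.linalg.norm(d)))
    A=sum(np.eye(3)-np.outer(d,d) for o,d in L); b=sum((np.eye(3)-np.outer(d,d))@o for o,d in L)
    return np.linalg.solve(A,b).round(4)
print('shaft',ray('scene',307/k,244/k,.15),ray('side',453/k,252/k,.15),two((307,244),(453,252)))
print('collar',ray('scene',501/k,368/k,.03),ray('side',365/k,391/k,.03))
print('screw',ray('scene',486/k,380/k,.015))
for n in('scene','side'):
    z=np.load(f'pics/{n}0.npz'); P=pts(n,z['d'],cam(n))
    m=(P[...,2]>.05)&(P[...,2]<.059)&(np.hypot(P[...,0]-.43,P[...,1]-ray('scene',307/k,244/k,.15)[1])<.2)&(z['d']>0)
    c=ray('scene',307/k,244/k,.15); m=(abs(P[...,2]-.055)<.004)&(np.hypot(P[...,0]-c[0],P[...,1]-c[1])<.13)
    r=cv2.minAreaRect(P[m][:,:2].astype(np.float32)*1000); print(n,'housing',r)
    m=(P[...,2]>.14)&(P[...,2]<.156)&(np.hypot(P[...,0]-c[0],P[...,1]-c[1])<.05); print('top',P[m].mean(0),m.sum())
    r0=np.hypot(P[...,0]-c[0],P[...,1]-c[1]); m=(P[...,2]>.08)&(P[...,2]<.108)&(r0<.085)&(r0>.03); q=P[m].mean(0)-c; print('bush',P[m].mean(0),m.sum(),np.degrees(np.arctan2(q[1],q[0])))
    o=np.degrees
```

```text
shaft [ 0.55781176 -0.18108874  0.15      ] [ 0.56046088 -0.17794718  0.15      ] [ 0.5599 -0.1791  0.1509]
collar [0.6003059  0.18588168 0.03      ] [0.59810646 0.18521875 0.03      ]
screw [0.62263784 0.1679409  0.015     ]
scene housing ((562.939453125, -185.0067138671875), (151.58180236816406, 152.29063415527344), 71.30738067626953)
top [ 0.56439287 -0.18398298  0.14814757] 60
bush [ 0.62388554 -0.20085949  0.09505835] 98 -16.65836007601431
side housing ((565.089599609375, -179.12583923339844), (152.07452392578125, 149.67506408691406), 72.49058532714844)
top [ 0.56248107 -0.17955742  0.14581468] 25
bush [ 0.62216029 -0.19474507  0.09326896] 43 -11.98179622844099
```

```bash
cat >> h.py <<'E'
def delta(p,yaw):
    """units for tool-down pose: p TCP target, yaw = world angle of the jaw (tool y) axis, mod 180"""
    s=env.sense(); Rt=R.from_quat(s['eef_rot']); M=Rt.as_matrix()
    best=None
    for a in (yaw,yaw+180):
        y=np.array([np.cos(np.radians(a)),np.sin(np.radians(a)),0]); x=np.array([0,0,-1.])
        w=(Rt.inv()*R.from_matrix(np.c_[x,y,np.cross(x,y)])).as_rotvec(degrees=True)/6
        if best is None or np.linalg.norm(w)<np.linalg.norm(best): best=w
    print('t',s['time_s'],'pos',s['ee_pos'].round(4),'jaw',np.degrees(np.arctan2(M[1,1],M[0,1])).round(2),'tilt',M[:,0].round(3),'q6',s['qpos'][5].round(2),'F',s['contact_force'].round(1),'open',round(s['opening']*85.4,1))
    print('shift u',(M.T@(np.array(p)-s['ee_pos'])/.03).round(3),'turn u',best.round(3))
E
python3 - <<'E'
from h import *
delta([.562,-.181,.36],72)
s=env.sense();M=R.from_quat(s['eef_rot']).as_matrix();print(M.round(2))
f,cx,cy,Rm,t,c=cam('wrist');o=-Rm.T@t;print(f,'cam in tool',M.T@(o-s['ee_pos']),'axes',(M.T@Rm.T).round(3))
E
```

```text
t 0.1 pos [ 0.2304 -0.5804  0.2302] jaw -68.35 tilt [-0.     0.002 -1.   ] q6 -0.12 F [-0.3  0.4 -0. ] open 85.5
shift u [ -4.308  -8.305 -15.186] turn u [6.608e+00 4.000e-03 1.800e-02]
[[-0.    0.37 -0.93]
 [ 0.   -0.93 -0.37]
 [-1.   -0.   -0.  ]]
316.1039080978706 cam in tool [-0.14335917 -0.00137464 -0.06630111] axes [[ 0.001 -0.262  0.965]
 [ 1.     0.    -0.001]
 [ 0.     0.965  0.262]]
```

```bash
python3 -m pendant '[[-0.1,-0.52,-0.95,0,0,0],[-0.1,-0.52,-0.95,0,0,0],[-0.1,-0.52,-0.95,0,0,0],[-0.1,-0.52,-0.95,0,0,0],[-0.1,-0.52,-0.95,0,0,0],[-0.1,-0.52,-0.95,0,0,0],[-0.1,-0.52,-0.95,0,0,0],[-0.1,-0.52,-0.95,0,0,0],[-0.1,-0.52,-0.95,0,0,0],[-0.1,-0.52,-0.95,0,0,0],[-0.1,-0.52,-0.95,0,0,0],[-0.1,-0.52,-0.95,0,0,0]]'
python3 -c "
from h import *
delta([.562,-.181,.28],-18)"
```

```text
time_s: 1.1
ee_pos: [0.4799, -0.2792, 0.2669]
eef_rot: [-0.694, -0.133, 0.695, -0.133]
contact_force: [0.3, 0.0, 0.4]
opening: 0.999
t 1.1 pos [ 0.4799 -0.2792  0.2669] jaw -68.36 tilt [-0.001  0.    -1.   ] q6 0.53 F [0.3 0.  0.4] open 85.3
shift u [-0.436 -2.033 -3.749] turn u [-8.393e+00  1.000e-03  8.000e-03]
```

```bash
python3 -m pendant '[[-0.1,-0.5,-0.9,0,0,0],[-0.1,-0.5,-0.9,0,0,0],[-0.1,-0.5,-0.9,0,0,0],[-0.1,-0.5,-0.9,0,0,0],[0,0,0,-1,0,0],[0,0,0,-1,0,0],[0,0,0,-1,0,0],[0,0,0,-1,0,0],[0,0,0,-1,0,0],[0,0,0,-1,0,0],[0,0,0,-1,0,0],[0,0,0,-1,0,0]]'
python3 - <<'E'
from h import *
delta([.562,-.181,.28],-18)
im,d,C=save('wrist'); np.savez('pics/w1.npz',im=im,d=d,C=np.array(C,dtype=object))
cv2.imwrite('pics/w1.png',cv2.resize(im[:,:,::-1],(800,600),interpolation=cv2.INTER_CUBIC))
E
```

```text
time_s: 2.1
ee_pos: [0.5573, -0.185, 0.2786]
eef_rot: [-0.579, -0.406, 0.58, -0.405]
contact_force: [-0.3, -0.2, 0.1]
opening: 1.002
t 2.1 pos [ 0.5573 -0.185   0.2786] jaw -20.05 tilt [-0.001  0.001 -1.   ] q6 -0.1 F [-0.3 -0.2  0.1] open 85.5
shift u [-0.047  0.101 -0.178] turn u [-0.342 -0.002  0.011]
```

View pics/w1.png

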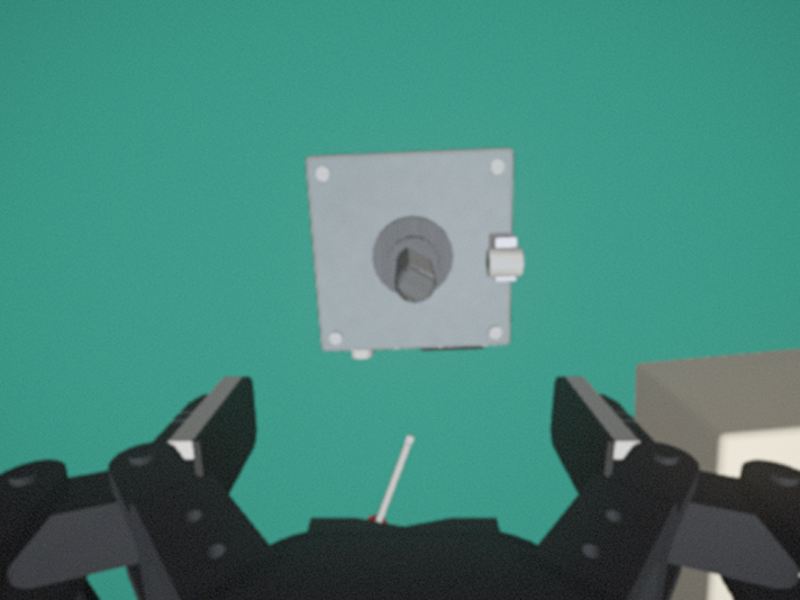

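The wrist view shows the housing square with corners near (307,157), (512,150), (510,345) and (323,350). The shaft top is at about (415,285) and the bush at (505,262). The bright flat faces the upper right. I'll crop in and fit.

Run:
```python
from h import *
z=np.load('pics/w1.npz',allow_pickle=True); im=z['im'];d=z['d'];C=tuple(z['C'])
P=pts('wrist',d,C)
m=(abs(P[...,2]-.055)<.005)&(np.hypot(P[...,0]-.562,P[...,1]+.181)<.125)
r=cv2.minAreaRect(P[m][:,:2].astype(np.float32)*1000); print('housing depth',r)
# contour-quad from colour (grey, low saturation)
hsv=cv2.cvtColor(im,cv2.COLOR_RGB2HSV); g=((hsv[...,1]<60)&(hsv[...,2]>60)).astype(np.uint8); g[:90]=0; g[228:]=0; g[:,:180]=0; g[:,345:]=0
for a,b in (((307,157),(512,150)),((512,150),(510,345)),((323,350),(307,157))):
    # subpixel edge samples: g transitions near the line
    a=np.array(a)/1.5625;b=np.array(b)/1.5625; t=(b-a)/np.linalg.norm(b-a); n=np.array([-t[1],t[0]]); Q=[]
    S=cv2.GaussianBlur(hsv[...,1].astype(np.float32),(3,3),0)
    for s in np.linspace(.1,.9,40):
        k=np.arange(-5,5.1,.25); p=a+(b-a)*s+k[:,None]*n
        v=cv2.remap(S,p[:,0].astype(np.float32)[None],p[:,1].astype(np.float32)[None],1)[0]
        i=np.argmax(abs(np.gradient(v))); Q.append(ray('wrist',*p[i],.055,C)[:2])
    Q=np.array(Q,np.float32); vx,vy,x0,y0=cv2.fitLine(Q,cv2.DIST_HUBER,0,.0005,.001).ravel(); print('edge ang',np.degrees(np.arctan2(vy,vx)),x0,y0)
c=im[140:205,230:350]; cv2.imwrite('pics/w1c.png',cv2.resize(c[:,:,::-1],None,fx=6.6,fy=6.6,interpolation=cv2.INTER_CUBIC))
for n,u,v,h in (('top',415,285,.15),('bushtop',506,262,.103),('s1',322,173,.057),('s2',497,166,.057),('s3',495,333,.057),('s4',335,338,.057)): print(n,ray('wrist',u/1.5625,v/1.5625,h,C))
```

```text
housing depth ((563.5728759765625, -182.423828125), (150.07679748535156, 150.19265747070312), 72.06285858154297)
edge ang -17.888187 0.59716755 -0.11480978
edge ang 72.40157 0.6362628 -0.20196591
edge ang 71.9962 0.49068314 -0.16627595
top [ 0.56380209 -0.18376058  0.15      ]
bushtop [ 0.62219742 -0.20034499  0.103     ]
s1 [ 0.52353682 -0.10477355  0.057     ]
s2 [ 0.64252462 -0.14307344  0.057     ]
s3 [ 0.60390927 -0.26245956  0.057     ]
s4 [ 0.48528194 -0.22362627  0.057     ]
```

View pics/w1c.png

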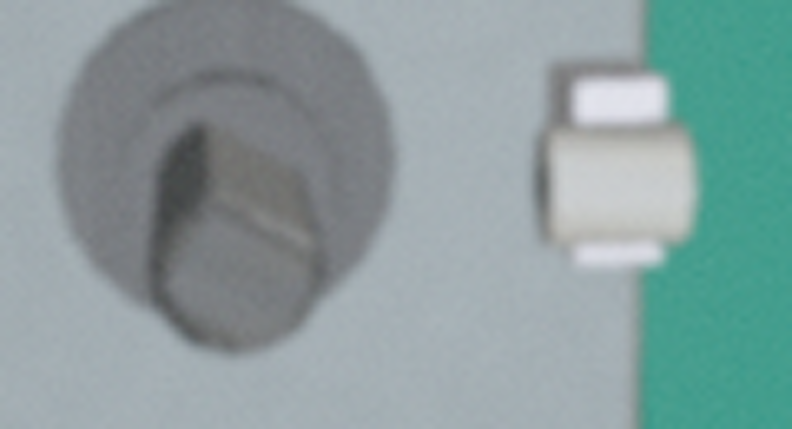

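The crop shows the flat's upper edge running from about (212,203) to (312,250) in the crop, so the flat faces up and to the right.

Run:
```python
from h import *
z=np.load('pics/w1.npz',allow_pickle=True);C=tuple(z['C'])
a,b=[ray('wrist',230+u/6.6,140+v/6.6,.147,C) for u,v in((212,203),(312,250))]
print(a,b); e=np.degrees(np.arctan2(*(b-a)[1::-1])); print('flat normal',e+90,np.linalg.norm(a-b))
delta([.5637,-.183,.24],e+90)
delta([.5637,-.183,.108],e+90)
```

```text
[ 0.56429677 -0.17344152  0.147     ] [ 0.57477059 -0.1841145   0.147     ]
flat normal 44.46039281250003 0.014953717252236827
t 2.15 pos [ 0.5573 -0.185   0.2786] jaw -19.88 tilt [-0.001  0.001 -1.   ] q6 -0.1 F [ 0.8 -1.  -0.1] open 85.5
shift u [ 1.286  0.178 -0.135] turn u [-1.0723e+01 -8.0000e-03  1.0000e-02]
t 2.15 pos [ 0.5573 -0.185   0.2786] jaw -19.88 tilt [-0.001  0.001 -1.   ] q6 -0.1 F [ 0.8 -1.  -0.1] open 85.5
shift u [ 5.686  0.183 -0.134] turn u [-1.0723e+01 -8.0000e-03  1.0000e-02]
```

```bash
python3 -m pendant '[[0.2,0.01,-0.01,-0.98,0,0],[0.2,0,0,-0.98,0,0],[0.2,0,0,-0.98,0,0],[0.2,0,0,-0.98,0,0],[0.2,0,0,-0.98,0,0],[0.2,0,0,-0.98,0,0],[0.2,0,0,-0.98,0,0],[0.2,0,0,-0.98,0,0],[0.2,0,0,-0.98,0,0],[0.2,0,0,-0.98,0,0],[0.2,0,0,-0.92,0,0],[0,0,0,0,0,0]]' 50
python3 - <<'E'
from h import *
delta([.5623,-.1844,.108],44.5)
E
```

```text
time_s: 3.15
ee_pos: [0.557, -0.1845, 0.2112]
eef_rot: [0.277, 0.652, -0.277, 0.65]
contact_force: [-0.4, -0.3, 0.2]
opening: 0.584
t 3.15 pos [ 0.557  -0.1845  0.2112] jaw 43.94 tilt [-0.003  0.002 -1.   ] q6 -1.21 F [-0.4 -0.3  0.2] open 49.9
shift u [3.438 0.134 0.131] turn u [-0.093 -0.031  0.012]
```

```bash
python3 -m pendant '[[0.2,0.13,0.13,-0.09,0,0],[0.5,0,0,0,0,0],[0.5,0,0,0,0,0],[0.5,0,0,0,0,0],[0.5,0,0,0,0,0],[0.5,0,0,0,0,0],[0.5,0,0,0,0,0],[0.24,0,0,0,0,0],[0,0,0,0,0,0]]' 50
python3 - <<'E'
from h import *
delta([.5623,-.1844,.108],44.5)
im,d,C=save('wrist'); cv2.imwrite('pics/w2.png',cv2.resize(im[:,:,::-1],(800,600),interpolation=cv2.INTER_CUBIC))
E
```

```text
time_s: 3.9
ee_pos: [0.5624, -0.1845, 0.1077]
eef_rot: [0.274, 0.653, -0.274, 0.65]
contact_force: [-0.2, -0.3, 0.4]
opening: 0.586
t 3.9 pos [ 0.5624 -0.1845  0.1077] jaw 44.41 tilt [-0.004  0.002 -1.   ] q6 -1.22 F [-0.2 -0.3  0.4] open 50.1
shift u [-0.01  -0.002 -0.004] turn u [-0.015 -0.036  0.013]
```

View pics/w2.png

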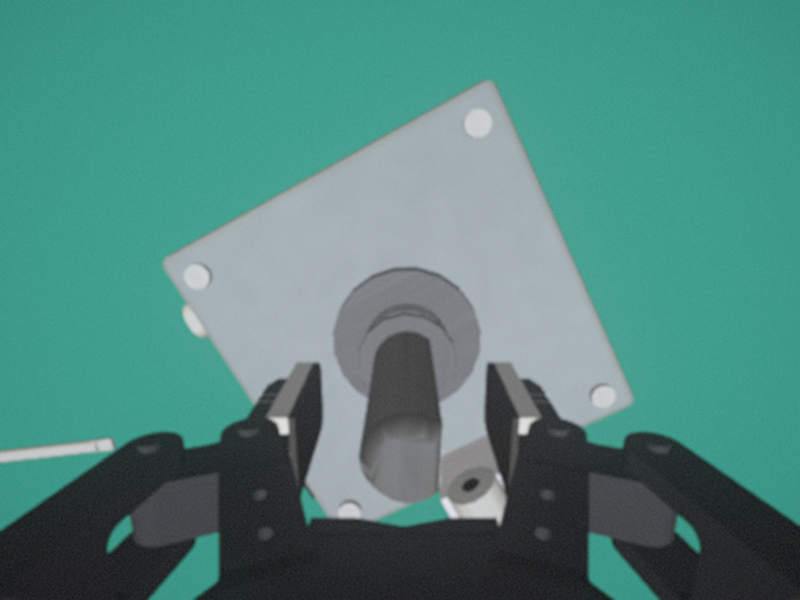

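The shaft stands centred between the fingers at (403,455), and its flat, a straight vertical edge at x≈440, faces the right-hand finger. I'll close the fingers on it.

```bash
python3 -m pendant '[[0,0,0,0,0,0],[0,0,0,0,0,0],[0,0,0,0,0,0],[0,0,0,0,0,0],[0,0,0,0,0,0],[0,0,0,0,0,0],[0,0,0,0,0,0],[0,0,0,0,0,0]]' 10 40
python3 - <<'E'
from h import *
delta([.5618,-.1824,.108],-18)
print(env.sense()['torque'])
E
```

```text
time_s: 4.62
ee_pos: [0.5635, -0.1864, 0.1118]
eef_rot: [0.273, 0.652, -0.274, 0.652]
contact_force: [-4.1, -2.6, 3.3]
opening: 0.221
t 4.6167 pos [ 0.5635 -0.1864  0.1118] jaw 44.49 tilt [ 0.    -0.003 -1.   ] q6 -1.22 F [-4.1 -2.6  3.3] open 18.9
shift u [ 0.127  0.053 -0.136] turn u [1.0415e+01 2.8000e-02 6.0000e-03]
[-0.51322697  0.65284545  0.10158964]
```

```bash
python3 -m pendant '[[0,0,-0.007,0.947,0,0],[0,0,-0.007,0.947,0,0],[0,0,-0.007,0.947,0,0],[0,0,-0.007,0.947,0,0],[0,0,-0.007,0.947,0,0],[0,0,-0.007,0.947,0,0],[0,0,-0.007,0.947,0,0],[0,0,-0.007,0.947,0,0],[0,0,-0.007,0.947,0,0],[0,0,-0.007,0.947,0,0],[0,0,-0.007,0.947,0,0],[0,0,0,0,0,0]]'
python3 -m pendant '[[0,0,0,0,0,0],[0,0,0,0,0,0]]'
python3 - <<'E'
from h import *
delta([.5618,-.1824,.108],-18)
print(env.sense()['torque'])
im,d,C=save('wrist'); cv2.imwrite('pics/w3.png',cv2.resize(im[:,:,::-1],(800,600),interpolation=cv2.INTER_CUBIC))
E
```

```text
time_s: 5.62
ee_pos: [0.5624, -0.1846, 0.1118]
eef_rot: [-0.572, -0.414, 0.574, -0.415]
contact_force: [-5.3, -3.9, 3.6]
opening: 0.222
time_s: 5.78
ee_pos: [0.5625, -0.1847, 0.1118]
eef_rot: [-0.571, -0.415, 0.573, -0.416]
contact_force: [-5.3, -3.1, 4.5]
opening: 0.225
t 5.7833 pos [ 0.5625 -0.1847  0.1118] jaw -18.04 tilt [-0.001 -0.003 -1.   ] q6 -0.13 F [-5.3 -3.1  4.5] open 19.2
shift u [ 0.127 -0.044 -0.065] turn u [-0.007  0.033  0.   ]
[-0.57027366  1.02388038 -0.04859287]
```

View pics/w3.png

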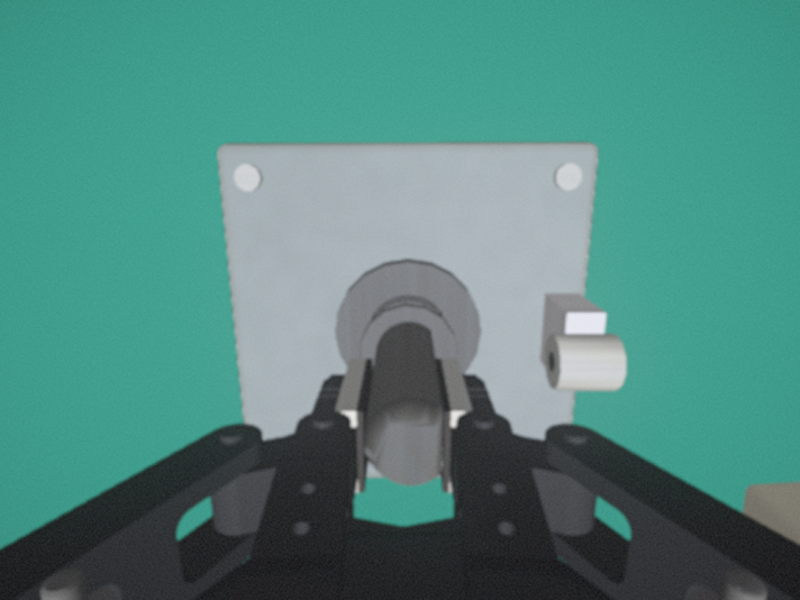

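The flat now faces the bush: the housing edge is level in the picture, with the bush to the right at (585,362). I'll release the shaft and go up.

```bash
python3 -m pendant '[[0,0,0,0,0,0],[0,0,0,0,0,0],[0,0,0,0,0,0],[0,0,0,0,0,0],[-0.4,0,0,0,0,0],[-0.7,0,0,0,0,0],[-0.9,0,0,0,0,0],[-0.9,0,0,0,0,0],[-0.9,0,0,0,0,0],[-0.9,0,0,0,0,0],[-0.9,0,0,0,0,0],[0,0,0,0,0,0]]' 50
python3 - <<'E'
from h import *
delta([.5637,-.183,.28],-18)
im,d,C=save('wrist'); np.savez('pics/w4.npz',im=im,d=d,C=np.array(C,dtype=object))
P=pts('wrist',d,C); m=(abs(P[...,2]-.055)<.005)&(np.hypot(P[...,0]-.562,P[...,1]+.181)<.125)
print(cv2.minAreaRect(P[m][:,:2].astype(np.float32)*1000))
f,cx,cy,Rm,t,_=C; q=Rm@np.array([.5637,-.183,.12])+t; u,v=int(f*q[0]/q[2]+cx),int(f*q[1]/q[2]+cy); u0,v0=u-50,v-40; print(u0,v0)
cv2.imwrite('pics/w4.png',cv2.resize(im[v0:v0+80,u0:u0+110,::-1],None,fx=7,fy=7,interpolation=cv2.INTER_CUBIC))
E
```

```text
time_s: 6.83
ee_pos: [0.5656, -0.1839, 0.2869]
eef_rot: [0.574, 0.412, -0.57, 0.42]
contact_force: [0.2, -0.7, 1.8]
opening: 0.584
t 6.8333 pos [ 0.5656 -0.1839  0.2869] jaw -17.98 tilt [ 0.012 -0.005 -1.   ] q6 -0.13 F [ 0.2 -0.7  1.8] open 49.9
shift u [ 0.23  -0.072 -0.011] turn u [ 0.003  0.013 -0.121]
((563.4393310546875, -182.64364624023438), (149.52621459960938, 150.40133666992188), 71.96206665039062)
204 136
```

View pics/w4.png

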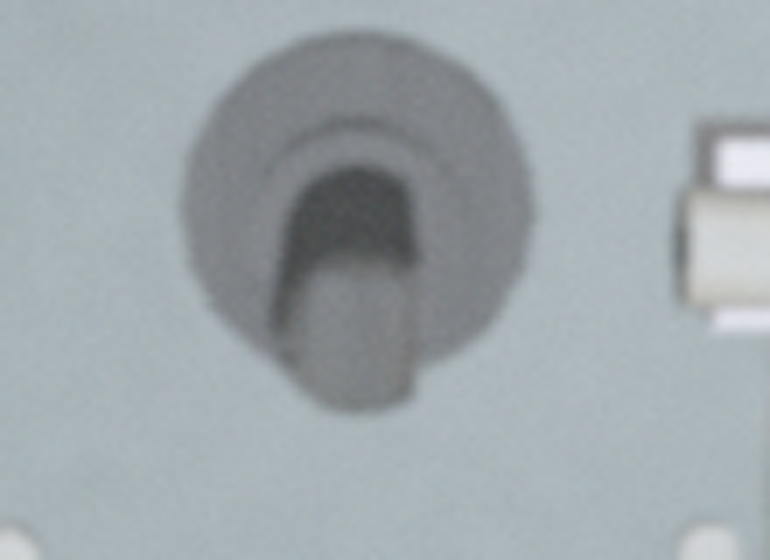

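The shaft was left with its flat edge vertical at x≈415 in this crop, squarely facing the bush on the right. Next I go to the collar.

```bash
python3 -m pendant '[[0.1,-0.23,-1,0,0,0],[0.1,-0.23,-1,0,0,0],[0.1,-0.23,-1,0,0,0],[0.1,-0.23,-1,0,0,0],[0.1,-0.23,-1,0,0,0],[0.1,-0.23,-1,0,0,0],[0.1,-0.23,-1,0,0,0],[0.1,-0.23,-1,0,0,0],[0.1,-0.23,-1,0,0,0],[0.1,-0.23,-1,0,0,0],[0.1,-0.23,-1,0,0,0],[0.1,-0.23,-1,0,0,0]]' 70
python3 -m pendant '[[0.12,0,0,-0.96,0,0],[0.12,0,0,-0.96,0,0],[0.12,0,0,-0.96,0,0],[0.12,0,0,-0.96,0,0],[0.12,0,0,-0.96,0,0],[0.12,0,0,-0.96,0,0],[0.12,0,0,-0.96,0,0],[0.12,0,0,-0.96,0,0],[0.12,0,0,-0.96,0,0],[0.12,0,0,-0.96,0,0],[0.12,0,0,-0.96,0,0],[0.12,0,0,-0.96,0,0]]'
python3 -m pendant '[[0,0,0,0,0,0]]'
python3 - <<'E'
from h import *
delta([.599,.1855,.2],51)
im,d,C=save('wrist'); np.savez('pics/w5.npz',im=im,d=d,C=np.array(C,dtype=object))
cv2.imwrite('pics/w5.png',cv2.resize(im[:,:,::-1],(800,600),interpolation=cv2.INTER_CUBIC))
E
```

```text
time_s: 7.88
ee_pos: [0.5946, 0.1866, 0.2408]
eef_rot: [-0.571, -0.416, 0.573, -0.415]
contact_force: [1.7, -0.8, 0.1]
opening: 0.823
time_s: 8.88
ee_pos: [0.5946, 0.185, 0.1975]
eef_rot: [0.233, 0.668, -0.234, 0.667]
contact_force: [1.2, -0.1, 0.9]
opening: 0.823
time_s: 8.97
ee_pos: [0.5942, 0.1849, 0.1967]
eef_rot: [0.234, 0.668, -0.235, 0.666]
contact_force: [0.1, -0.6, -0.1]
opening: 0.815
t 8.9667 pos [0.5942 0.1849 0.1967] jaw 51.22 tilt [-0.004 -0.001 -1.   ] q6 -0.71 F [ 0.1 -0.6 -0.1] open 69.6
shift u [-0.109  0.116  0.112] turn u [ 0.037 -0.023  0.025]
```

View pics/w5.png

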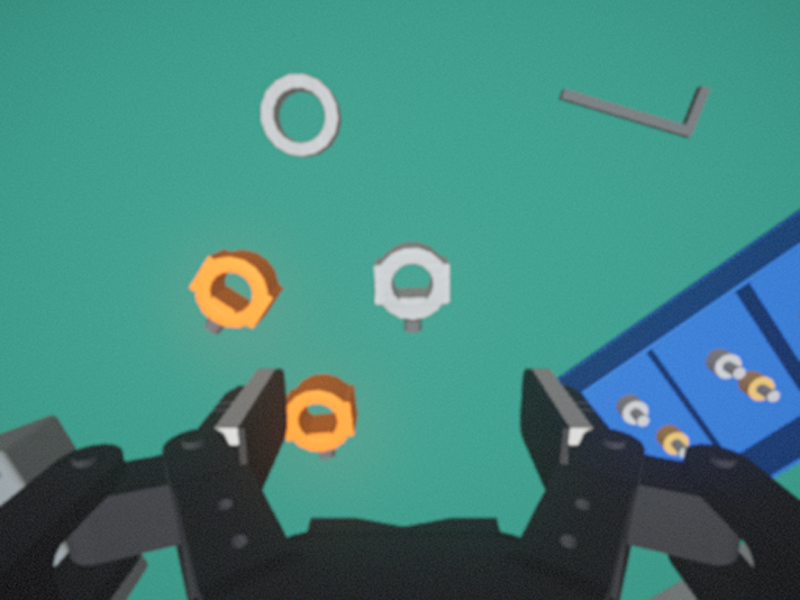

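The grey collar is at (412,283) with its screw head pointing down at (412,325), and its flats at x≈375 and x≈450, already nearly square to the jaws. The orange look-alikes are at (235,290) and (320,415).

```bash
cat > fit.py <<'E'
from h import *
def fit(f,u,v,z):
    Z=np.load(f,allow_pickle=True); im=Z['im'];d=Z['d'];C=tuple(Z['C'])
    hsv=cv2.cvtColor(im,cv2.COLOR_RGB2HSV); g=((hsv[...,1]<50)&(hsv[...,2]>150)).astype(np.uint8)
    n,l,st,ce=cv2.connectedComponentsWithStats(g)
    ds=[np.hypot(*(ce[i]-[u,v])) if st[i,4]>200 else 1e9 for i in range(n)]; i=int(np.argmin(ds[1:]))+1; print('comp',ce[i],st[i])
    c=max(cv2.findContours((l==i).astype(np.uint8),0,cv2.CHAIN_APPROX_NONE)[0],key=len)[:,0]
    Q=np.array([ray('wrist',a,b,z,C)[:2] for a,b in c],np.float32)
    (cx,cy),(w,h),a=cv2.minAreaRect(Q*1000); cc,r=cv2.minEnclosingCircle(Q*1000); print('rect',cx,cy,w,h,a,'circ',cc,r)
    b=st[i]; X=c[:,0]; L=[]
    for side in (b[0],b[0]+b[2]-1):
        m=abs(X-side)<=1.5; q=Q[m]; vx,vy,x0,y0=cv2.fitLine(q,cv2.DIST_L2,0,.01,.01).ravel(); L.append((x0,y0)); print('flat',m.sum(),x0,y0,np.degrees(np.arctan2(vy,vx)))
    return C
E
python3 - <<'E'
from fit import *
C=fit('pics/w5.npz',412/1.5625,283/1.5625,.03)
a,b=ray('wrist',412/1.5625,327/1.5625,.021,C),ray('wrist',412/1.5625,283/1.5625,.03,C); print(a,b,np.degrees(np.arctan2(*(a-b)[1::-1])))
E
```

```text
comp [263.41005098 181.18426803] [ 239  158   49   47 1373]
rect 601.0449829101562 186.82440185546875 48.02886199951172 47.5936393737793 52.58244323730469 circ (601.2540893554688, 186.78985595703125) 26.950584411621094
flat 26 0.58642626 0.16841733 -37.574013
flat 27 0.61569256 0.20576075 -37.399517
[0.62678137 0.16723861 0.021     ] [0.60114479 0.18745928 0.03      ] -38.26435301206136
```

Run:
```python
from h import *
delta([.601,.1869,.05],52.4)
```

```text
t 9.0167 pos [0.5945 0.1849 0.1974] jaw 51.01 tilt [-0.003 -0.    -1.   ] q6 -0.71 F [0.5 0.3 1. ] open 69.7
shift u [4.911 0.198 0.137] turn u [-0.232 -0.018  0.019]
```

```bash
python3 -m pendant '[[0.6,0.1,0.07,-0.23,0,0],[0.7,0.1,0.07,0,0,0],[0.7,0,0,0,0,0],[0.7,0,0,0,0,0],[0.7,0,0,0,0,0],[0.7,0,0,0,0,0],[0.8,0,0,0,0,0],[0,0,0,0,0,0],[0,0,0,0,0,0]]'
python3 - <<'E'
from h import *
delta([.601,.1869,.004],52.4)
im,d,C=save('wrist'); np.savez('pics/w6.npz',im=im,d=d,C=np.array(C,dtype=object))
cv2.imwrite('pics/w6.png',cv2.resize(im[:,:,::-1],(800,600),interpolation=cv2.INTER_CUBIC))
E
```

```text
time_s: 9.77
ee_pos: [0.6009, 0.1869, 0.0503]
eef_rot: [0.227, 0.671, -0.228, 0.668]
contact_force: [0.4, 0.1, 0.8]
opening: 0.821
t 9.7667 pos [0.6009 0.1869 0.0503] jaw 52.42 tilt [-0.004 -0.001 -1.   ] q6 -0.73 F [0.4 0.1 0.8] open 70.1
shift u [1.543 0.006 0.007] turn u [ 0.003 -0.026  0.028]
```

View pics/w6.png

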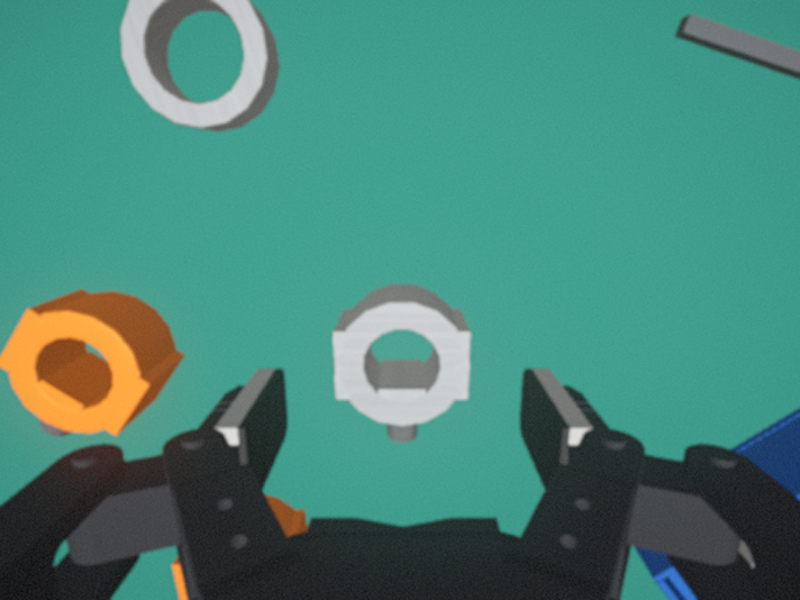

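Run:
```python
from fit import *
fit('pics/w6.npz',402/1.5625,362/1.5625,.03)
Z=np.load('pics/w5.npz',allow_pickle=True);C=tuple(Z['C']);o=ray('wrist',320/1.5625,418/1.5625,.03,C)
M=R.from_quat(env.sense()['eef_rot']).as_matrix(); print('orange rel (tool)',M.T@(o-[.601,.187,.03]))
```

```text
comp [256.74296117 232.71723301] [ 213  193   89   80 4120]
rect 601.4619140625 186.79037475585938 48.417091369628906 47.01124572753906 52.45217514038086 circ (601.3026123046875, 186.7987518310547) 26.927947998046875
flat 43 0.5860555 0.1684225 -38.046326
flat 33 0.6133143 0.207851 -36.095345
orange rel (tool) [-9.34060704e-06 -6.50019470e-02  9.45786964e-02]
```

```bash
python3 -m pendant '[[0.5,0,0,0,0,0],[0.5,0,0,0,0,0],[0.54,0,0,0,0,0],[0,0,0,0,0,0]]' 62
python3 -m pendant '[[0,0,0,0,0,0],[0,0,0,0,0,0],[0,0,0,0,0,0],[0,0,0,0,0,0],[0,0,0,0,0,0],[0,0,0,0,0,0],[0,0,0,0,0,0],[0,0,0,0,0,0]]' 40 90
python3 -c "
from h import *
delta([.601,.1869,.1],52.4)"
```

```text
time_s: 10.15
ee_pos: [0.5996, 0.1866, 0.0017]
eef_rot: [0.226, 0.671, -0.228, 0.668]
contact_force: [-0.8, -0.3, 0.1]
opening: 0.726
time_s: 10.82
ee_pos: [0.6024, 0.1871, 0.0058]
eef_rot: [0.227, 0.67, -0.227, 0.67]
contact_force: [-0.2, 0.2, -2.1]
opening: 0.546
t 10.8167 pos [0.6024 0.1871 0.0058] jaw 52.5 tilt [ 0. -0. -1.] q6 -0.73 F [-0.2  0.2 -2.1] open 46.6
shift u [-3.14  -0.035 -0.033] turn u [ 0.017  0.002 -0.001]
```

```bash
python3 -m pendant '[[-0.3,0,0,0,0,0],[-0.6,0,0,0,0,0],[-0.9,0,0,-0.36,0,0],[-0.9,0,0,-0.36,0,0],[-0.9,0,0,-0.36,0,0],[-0.9,0,0,-0.36,0,0],[-0.9,0,0,-0.36,0,0],[-0.9,0,0,-0.36,0,0],[-0.9,0,0,-0.36,0,0],[-0.5,0,0,-0.36,0,0],[0,0,0,-0.36,0,0],[0,0,0,0,0,0]]' 40 120
python3 -c "
from h import *
delta([.5641,-.1838,.22],72)"
```

```text
time_s: 11.82
ee_pos: [0.6032, 0.1873, 0.2397]
eef_rot: [0.111, 0.697, -0.11, 0.7]
contact_force: [-0.9, -0.2, -2.7]
opening: 0.537
t 11.8167 pos [0.6032 0.1873 0.2397] jaw 71.98 tilt [ 0.004  0.001 -1.   ] q6 -1.07 F [-0.9 -0.2 -2.7] open 45.8
shift u [  0.642 -12.168   2.585] turn u [-0.003  0.036 -0.02 ]
```

```bash
python3 -m pendant '[[0,-0.5,0.1,0,0,0],[0,-1,0.21,0,0,0],[0,-1,0.21,0,0,0],[0,-1,0.21,0,0,0],[0,-1,0.21,0,0,0],[0,-1,0.21,0,0,0],[0,-1,0.21,0,0,0],[0,-1,0.21,0,0,0],[0,-1,0.21,0,0,0],[0,-1,0.21,0,0,0],[0,-1,0.21,0,0,0],[0.1,-1,0.21,0,0,0]]'
python3 -m pendant '[[0.25,-0.67,0.18,0,0,0],[0.3,0,0,0,0,0],[0,0,0,0,0,0],[0,0,0,0,0,0]]'
python3 -c "
from h import *
delta([.5641,-.1838,.172],72)"
```

```text
time_s: 12.82
ee_pos: [0.563, -0.1652, 0.2333]
eef_rot: [0.111, 0.699, -0.111, 0.698]
contact_force: [-0.0, 0.7, -2.4]
opening: 0.534
time_s: 13.15
ee_pos: [0.5619, -0.1836, 0.2154]
eef_rot: [0.112, 0.7, -0.111, 0.697]
contact_force: [-0.2, 0.2, -2.1]
opening: 0.537
t 13.15 pos [ 0.5619 -0.1836  0.2154] jaw 71.9 tilt [-0.003  0.002 -1.   ] q6 -1.7 F [-0.2  0.2 -2.1] open 45.9
shift u [1.448 0.014 0.077] turn u [-0.017 -0.035 -0.008]
```

```bash
python3 -m pendant '[[0.45,0.01,0.08,0,0,0],[0.5,0,0,0,0,0],[0.5,0,0,0,0,0],[0,0,0,0,0,0],[0,0,0,0,0,0]]'
python3 - <<'E'
from h import *
delta([.5641,-.1838,.172],72)
im,d,C=save('wrist'); np.savez('pics/w7.npz',im=im,d=d,C=np.array(C,dtype=object))
cv2.imwrite('pics/w7.png',cv2.resize(im[140:340,120:390,::-1],(800,592),interpolation=cv2.INTER_CUBIC))
E
```

```text
time_s: 13.57
ee_pos: [0.5649, -0.1833, 0.1723]
eef_rot: [0.111, 0.699, -0.11, 0.697]
contact_force: [0.5, 0.8, -1.4]
opening: 0.54
t 13.5667 pos [ 0.5649 -0.1833  0.1723] jaw 72.02 tilt [-0.002  0.001 -1.   ] q6 -1.7 F [ 0.5  0.8 -1.4] open 46.1
shift u [ 0.008 -0.025 -0.021] turn u [ 0.003 -0.026 -0.004]
```

View pics/w7.png

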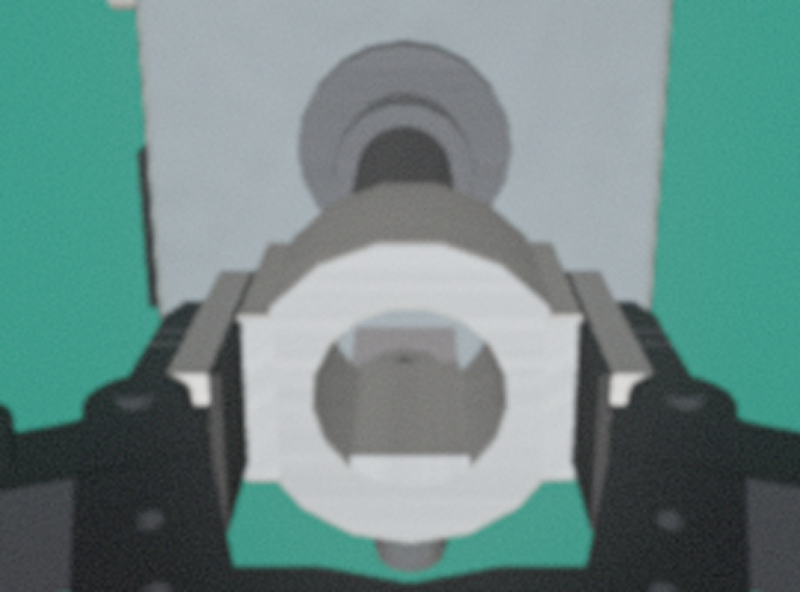

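The collar hangs over the shaft: bore centre at about (410,390), flats at 243 and 580. The shaft foot is visible behind it, from 354 to 453, with the flange centred at 405. I'll check the sideways offset.

Run:
```python
from h import *
Z=np.load('pics/w7.npz',allow_pickle=True);C=tuple(Z['C']);s=env.sense();M=R.from_quat(s['eef_rot']).as_matrix()
k=800/270; kv=592/200; px=lambda u,v:(120+(u+.5)/k-.5,140+(v+.5)/kv-.5)
D=np.array([np.cos(np.radians(-18)),np.sin(np.radians(-18))]);L=np.array([-D[1],D[0]])
for n,u,v,h in (('flatL',243,400,.196),('flatR',580,400,.196),('ringback',411,243,.196),('ringfront',411,543,.196),('bore back',410,310,.196),('land',410,456,.196),('flangeL',299,143,.063),('flangeR',511,143,.063),('washL',334,165,.084),('washR',473,165,.084),('flangeback',405,41,.063),('washback',405,94,.084)):
    p=ray('wrist',*px(u,v),h,C); q=p[:2]-s['ee_pos'][:2]; print(n,p[:2].round(4),'along drive x %.1f lateral %.1f mm'%(q@D*1000,q@L*1000))
```

```text
flatL [ 0.5592 -0.205 ] along drive x 0.4 lateral -22.2 mm
flatR [ 0.5741 -0.1594] along drive x 0.4 lateral 25.7 mm
ringback [ 0.5441 -0.175 ] along drive x -23.3 lateral 1.7 mm
ringfront [ 0.5892 -0.1896] along drive x 24.1 lateral 1.7 mm
bore back [ 0.5534 -0.1782] along drive x -13.4 lateral 1.6 mm
land [ 0.5752 -0.1852] along drive x 9.5 lateral 1.6 mm
flangeL [ 0.5529 -0.2103] along drive x -3.9 lateral -29.1 mm
flangeR [ 0.5712 -0.1542] along drive x -3.9 lateral 29.9 mm
washL [ 0.557  -0.1997] along drive x -3.4 lateral -17.8 mm
washR [ 0.568  -0.1657] along drive x -3.4 lateral 17.9 mm
flangeback [ 0.535  -0.1734] along drive x -32.4 lateral 0.4 mm
washback [ 0.545  -0.1766] along drive x -21.9 lateral 0.5 mm
```

```bash
python3 -m pendant '[[0,0,0,0,0,0],[0,0,0,0,0,0],[0,0,0,0,0,0],[0,0,0,0,0,0],[0,0,0,0,0,0],[0,0,0,0,0,0]]'
python3 - <<'E'
from fit import *
from scipy.optimize import least_squares
s=env.sense(); im,d,C=save('wrist'); np.savez('pics/w8.npz',im=im,d=d,C=np.array(C,dtype=object)); s=env.sense()
delta([.5641,-.1838,.172],72); print('cx,cy',C[1:3])
D=np.array([np.cos(np.radians(-18)),np.sin(np.radians(-18))]);L=np.array([-D[1],D[0]])
T=s['ee_pos'][:2]; al=lambda Q:((Q-T)@np.c_[D,L])*1000
P=pts('wrist',d,C); A=al(P[...,:2].reshape(-1,2)).reshape(384,512,2)
m=(abs(P[...,2]-.055)<.004)&(abs(A).max(-1)<90); a=A[m]; print('housing min/max',np.percentile(a,[.3,99.7],axis=0).round(1))
f=(abs(P[...,2]-.063)<.003)&(np.hypot(A[...,0],A[...,1])<45); print('flange n',f.sum(),np.percentile(A[f],[.5,99.5],axis=0).round(1))
# collar top by depth
c=(abs(P[...,2]-.196)<.004)&(np.hypot(A[...,0],A[...,1])<35); print('collar top',c.sum(),np.percentile(A[c],[.5,99.5],axis=0).round(1), P[c][:,2].mean())
# colour edges along columns: green->grey back edge
S=cv2.cvtColor(im,cv2.COLOR_RGB2HSV)[...,1].astype(float)
r=[]
for u in range(190,330,4):
    g=np.gradient(cv2.GaussianBlur(S,(3,3),0)[:190,u]); v=np.argmin(g); r.append(al(ray('wrist',u,v,.055,C)[:2])[0])
print('back edge along (expect axis-75)',np.median(r))
k=800/270
print('bush hole',al(ray('wrist',120+405.5/k-.5,140+357.5/k-.5,.093,C)[:2]))
E
```

```text
time_s: 14.12
ee_pos: [0.5656, -0.1846, 0.1739]
eef_rot: [0.111, 0.698, -0.111, 0.698]
contact_force: [0.1, -0.5, -2.1]
opening: 0.538
t 14.1667 pos [ 0.5655 -0.1846  0.1738] jaw 71.94 tilt [ 0. -0. -1.] q6 -1.7 F [ 0.7  0.3 -2.2] open 46.3
shift u [ 0.061  0.011 -0.053] turn u [-0.011  0.002 -0.   ]
cx,cy (257.88722693633713, 192.91081518667065)
housing min/max [[-77.2 -73.4]
 [ 62.5  74.6]]
flange n 1877 [[-31.6 -28.3]
 [ 14.   29.6]]
collar top 7570 [[-23.3 -32.1]
 [ 22.4  30. ]] 0.19837128043573415
back edge along (expect axis-75) -77.07479934085104
bush hole [48.18374653  0.07818023]
```

Run:
```python
from fit import *
C=fit('pics/w8.npz',256,270,.198)
D=np.array([np.cos(np.radians(-18)),np.sin(np.radians(-18))]);L=np.array([-D[1],D[0]])
T=env.sense()['ee_pos'][:2]; print(T)
Z=np.load('pics/w8.npz',allow_pickle=True); P=pts('wrist',Z['d'],C); A=((P[...,:2]-T)@np.c_[D,L])*1000
hsv=cv2.cvtColor(Z['im'],cv2.COLOR_RGB2HSV)
c=(abs(P[...,2]-.198)<.005)&(abs(A[...,0])<28)&(hsv[...,2]>150)&(hsv[...,1]<50)
print(np.percentile(A[c],[.3,99.7],axis=0)); b=c&(abs(A[...,0])<10); print('lateral mid',np.percentile(A[b][:,1],[.5,99.5]),'along mid',np.percentile(A[c&(abs(A[...,1])<6)][:,0],[.5,99.5]))
```

```text
comp [257.94340438 271.73761521] [ 200  221  116  103 6944]
rect 566.7595825195312 -183.6906280517578 47.413917541503906 47.6405143737793 72.0738296508789 circ (566.9585571289062, -183.85623168945312) 26.92911720275879
flat 4 0.5478078 -0.20216492 -14.927341
flat 21 0.5655299 -0.15884224 -17.489405
[ 0.56550049 -0.18460866]
[[-22.77607532 -21.81331457]
 [ 22.77434458  24.17926068]]
lateral mid [-21.76317607  24.16088346] along mid [-22.92552332  23.27250868]
```

```bash
python3 -m pendant '[[0,-0.027,-0.057,0,0,0],[0.1,0,0,0,0,0],[0.2,0,0,0,0,0],[0.15,0,0,0,0,0],[0.1,0,0,0,0,0],[0.1,0,0,0,0,0],[0.1,0,0,0,0,0],[0,0,0,0,0,0],[0,0,0,0,0,0],[0,0,0,0,0,0]]'
python3 -c "
from h import *
delta([.5641,-.1838,.15],72);print(env.sense()['torque'])"
```

```text
time_s: 15.0
ee_pos: [0.5638, -0.1848, 0.1514]
eef_rot: [0.111, 0.698, -0.111, 0.698]
contact_force: [0.0, -0.7, -2.1]
opening: 0.536
t 15.0 pos [ 0.5638 -0.1848  0.1514] jaw 71.95 tilt [ 0. -0. -1.] q6 -1.7 F [ 0.  -0.7 -2.1] open 45.8
shift u [ 0.048  0.035 -0.001] turn u [-0.009  0.004  0.   ]
[-0.01466089 -0.00281437  0.00153459]
```

```bash
python3 -m pendant '[[0.1,0,0,0,0,0],[0.1,0,0,0,0,0],[0.1,0,0,0,0,0],[0.1,0,0,0,0,0],[0,0,0,0,0,0],[0,0,0,0,0,0]]'
python3 -c "
from h import *
delta([.5641,-.1838,.091],72);print(env.sense()['torque'])"
```

```text
time_s: 15.5
ee_pos: [0.5634, -0.1846, 0.1387]
eef_rot: [0.111, 0.699, -0.111, 0.698]
contact_force: [-0.3, 0.3, -1.2]
opening: 0.537
t 15.5 pos [ 0.5634 -0.1846  0.1387] jaw 71.94 tilt [-0.001  0.    -1.   ] q6 -1.7 F [-0.3  0.3 -1.2] open 45.9
shift u [1.59  0.034 0.017] turn u [-0.009 -0.008 -0.001]
[-0.02411245  0.02347953  0.02392227]
```

```bash
python3 -m pendant '[[0.15,0,0,0,0,0],[0.2,0,0,0,0,0],[0.2,0,0,0,0,0],[0.2,0,0,0,0,0],[0.2,0,0,0,0,0],[0.2,0,0,0,0,0],[0.2,0,0,0,0,0],[0.1,0,0,0,0,0],[0,0,0,0,0,0],[0,0,0,0,0,0]]'
python3 -c "
from h import *
delta([.5641,-.1838,.0838],72);print(env.sense()['torque'])"
```

```text
time_s: 16.33
ee_pos: [0.5635, -0.1847, 0.0955]
eef_rot: [0.111, 0.698, -0.111, 0.698]
contact_force: [0.4, 0.2, -2.2]
opening: 0.543
t 16.3333 pos [ 0.5635 -0.1847  0.0955] jaw 71.94 tilt [-0.  0. -1.] q6 -1.7 F [ 0.4  0.2 -2.2] open 46.3
shift u [0.389 0.035 0.009] turn u [-0.009 -0.004 -0.001]
[ 0.03425693  0.00069467 -0.03757285]
```

```bash
for i in 1 2 3; do python3 -m pendant '[[0.07,0,0,0,0,0],[0.07,0,0,0,0,0],[0,0,0,0,0,0],[0,0,0,0,0,0]]' | egrep 'ee_pos|force'; done
```

```text
ee_pos: [0.5636, -0.1848, 0.0915]
contact_force: [-0.1, 0.6, -2.4]
ee_pos: [0.5641, -0.185, 0.0886]
contact_force: [-2.3, 0.6, 5.2]
ee_pos: [0.5643, -0.1851, 0.0849]
contact_force: [-1.5, 1.1, 6.8]
```

```bash
for i in 1 2; do python3 -m pendant '[[0.05,0,0,0,0,0],[0,0,0,0,0,0],[0,0,0,0,0,0],[0,0,0,0,0,0]]' | egrep 'ee_pos|force|open'; done
```

```text
ee_pos: [0.5643, -0.1851, 0.0836]
contact_force: [-3.3, 2.2, 7.6]
opening: 0.54
ee_pos: [0.5644, -0.1852, 0.0832]
contact_force: [-5.3, 2.9, 13.2]
opening: 0.533
```

```bash
for i in 1 2; do python3 -m pendant '[[0.05,0,0,0,0,0],[0,0,0,0,0,0],[0,0,0,0,0,0],[0,0,0,0,0,0]]' | egrep 'time|ee_pos|force|open'; done
```

```text
time_s: 18.33
ee_pos: [0.5645, -0.1852, 0.0832]
contact_force: [-9.4, 3.3, 19.2]
opening: 0.541
time_s: 18.67
ee_pos: [0.5646, -0.1852, 0.0831]
contact_force: [-12.4, 5.5, 27.3]
opening: 0.542
```

```bash
python3 -m pendant '[[0,0,-0.04,0,0,0],[0,0,0,0,0,0],[0,0,0,0,0,0],[0,0,0,0,0,0],[0,0,0,0,0,0]]' | egrep 'time|ee_pos|force|open'
python3 - <<'E'
from h import *
delta([.5641,-.1838,.0838],72)
im,d,C=save('wrist'); np.savez('pics/w9.npz',im=im,d=d,C=np.array(C,dtype=object))
cv2.imwrite('pics/w9.png',cv2.resize(im[:,:,::-1],(800,600),interpolation=cv2.INTER_CUBIC))
s,_,C=save('side'); f,cx,cy,Rm,t,_=C; q=Rm@np.array([.5637,-.183,.1])+t; u,v=int(f*q[0]/q[2]+cx),int(f*q[1]/q[2]+cy)
c=s[v-45:v+45,u-60:u+60]; cv2.imwrite('pics/s9.png',cv2.resize(c[:,:,::-1],None,fx=6.6,fy=6.6,interpolation=cv2.INTER_CUBIC))
E
```

```text
time_s: 19.08
ee_pos: [0.5645, -0.1852, 0.0831]
contact_force: [-8.1, 3.3, 23.5]
opening: 0.537
t 19.0833 pos [ 0.5645 -0.1852  0.0831] jaw 71.96 tilt [ 0.004 -0.002 -1.   ] q6 -1.7 F [-8.1  3.3 23.5] open 45.8
shift u [-0.022  0.04  -0.028] turn u [-0.007  0.037  0.005]
```

View pics/w9.png

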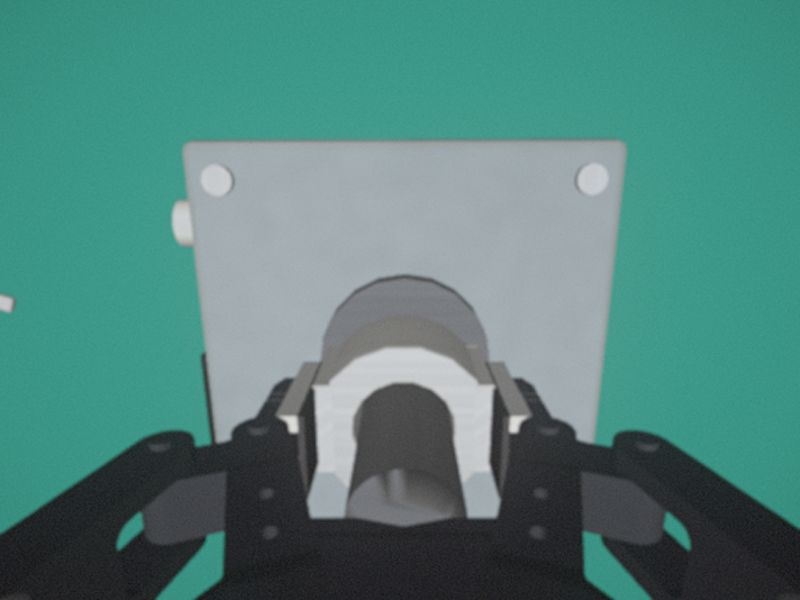

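View pics/s9.png

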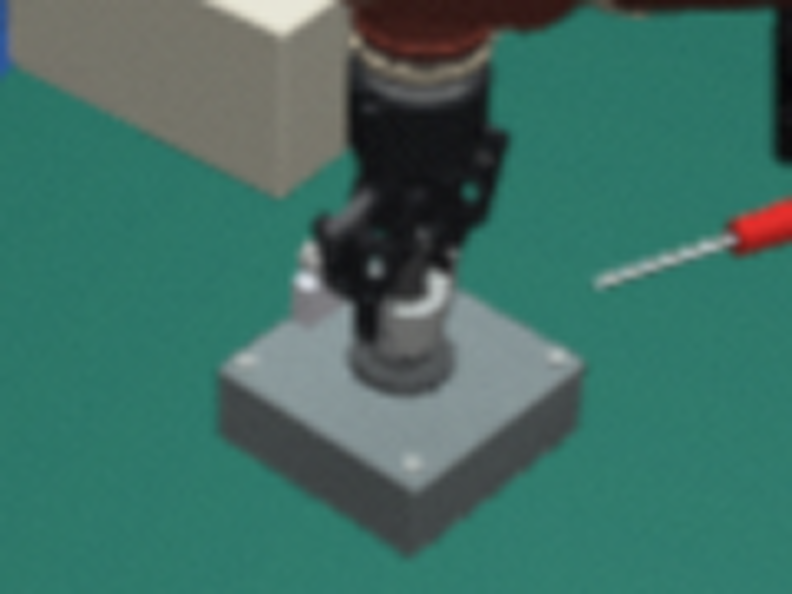

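The wrist view shows the collar seated on the shaft (bore and shaft around (405,440)), square in the jaws, and the side view agrees. I'll check the collar's height by depth, then hand in.

Run:
```python
from h import *
Z=np.load('pics/w9.npz',allow_pickle=True);P=pts('wrist',Z['d'],tuple(Z['C'])); q=P[228:242,225:295,2]; print('collar top z',np.median(q[q>.09]), 'housing', np.median(P[110:150,160:350,2]))
s=env.sense(); print(s['time_s'],s['contact_force'],s['ee_pos'])
print(env.sign_off())
```

```text
collar top z 0.10852648358035116 housing 0.05569471324336638
19.1833 [-8.97051648  4.81297231 23.69832455] [ 0.56454039 -0.18519608  0.083142  ]
the job is handed in; nothing more can be done
None
```

The job is handed in at 19.2 s of the allowed 58 s. I turned the shaft about 62° so its flat faces the guide bush and let go. I then slipped the collar over it, screw toward the bush, and pressed it down onto the spring washer. The arm is still gripping the collar and pressing.

- **Shaft angle:** the jaws held it at −18.0°, the same as the drive's measured x direction. The close view after release showed the flat still square to the bush.
- **Washer bottomed:** the push rose at the expected washer height and the collar then travelled about 6 mm. The force climbed to 27 N with no further movement. The collar top measured 108.5 mm by depth against 108 mm expected (the housing read 0.7 mm high in the same picture).
- **Final push:** about 24 N down, with about 10 N of sideways load left on the shaft. I shifted the arm slightly and that brought it down from about 13 N.
- **Disagreement:** my estimates of the shaft axis (cameras against the grip readings) differed by 1–3 mm. I used a compromise, and the collar went on without any side force.
- **Not seen at the end:** in the last views the gripper hid the screw. Its direction rests on the jaw angle (72.0°, square to the drive's x) and the earlier view just above the shaft.

I did not touch the loose items or the orange look-alikes.

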